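Put the pen driver on charge

TASK

Put the loose pen screwdriver away in the charging dock that stands empty: lay it in the dock nose first and push it in until the spring plunger in the dock's side, which rides over the barrel, has clicked into the pen's groove, and no further, so that the catch holds it. Leave the pen that is already docked and the other things on the bench as they are.

Things in the scene. Friction and masses are not known exactly. Their poses are not given: they have to be found in the camera images.
- pen: the loose pen screwdriver, metal, about 90 to 140 g, no bit in it: straight eight-sided barrel 18 mm across the flats, 180 mm long, lying on a flat, its axis 9 mm above the bench. Origin on the axis at about the balance point, 60 mm behind the nose tip; +x points along the axis, out of the nose
- pen_tip (a point): nose tip of the loose pen. The first 18 mm taper from 6 to 18 mm across. From 36 to 45 mm behind the tip lies the groove for the catch, all around, 3.4 mm deep: sloping side towards the nose, floor 5 mm wide, steep shoulder towards the tail
- pen_tail (a point): centre of the loose pen's tail end, flat with a small bevel, 120 mm behind the pen's origin
- pen_docked: an identical pen that is already fully home in one of the two docks; same origin and axes as pen
- dock_a: one of two identical single-bay charging docks, fixed on the bench. One of the two is empty; which one is seen from where the docked pen is. Origin on the bench under the mouth of the housing; +x is the way the pen goes in, z up. A pen in it lies with its axis at y = 0, z = 45 mm. How deep a pen is home depends on where the side catch is set: its origin then is between x = -11 and 17 mm
- dock_a_saddle (a point): on the axis at the middle of dock_a's front support, an open-topped U saddle from x = -96 to -82 mm: floor at z = 36 mm, cheeks 20 mm apart up to z = 48 mm, flared above to z = 55 mm. Behind it, x = -82 to -24 mm, is open space for fingers beside a pen, down to the base plate at z = 13 mm (60 mm wide, from x = -97 to 101 mm)
- dock_a_mouth (a point): on the axis in the mouth of dock_a's housing, x = 0. In front an open-topped lip, x = -24 to 0, floor and cheeks as the saddle's; behind a channel 18.8 mm wide, roof 20 mm above the floor (flared front edge, sight slit), end wall at 90 mm. Housing 46 mm wide, top at z = 67 mm. A pen laid on saddle and lip with its nose just short of the mouth has its tail 180 mm in front of the mouth
- catch_a_plunger (a joint): spring plunger of dock_a's side catch, a block with black knob set somewhere along a slot on the -y side, 12 to 34 mm in from the mouth; it differs per dock. Value (m) 0: bay empty, or tip in a pen's groove; about 0.002: riding on a barrel. Push needed: 4 to 10 N up the taper, 2 to 6 N riding, near 0 in the groove (4 mm of play), then its shoulder holds; from 18 N on the pen is forced past
- dock_b: one of two identical single-bay charging docks, fixed on the bench. One of the two is empty; which one is seen from where the docked pen is. Origin on the bench under the mouth of the housing; +x is the way the pen goes in, z up. A pen in it lies with its axis at y = 0, z = 45 mm. How deep a pen is home depends on where the side catch is set: its origin then is between x = -11 and 17 mm
- dock_b_saddle (a point): on the axis at the middle of dock_b's front support, an open-topped U saddle from x = -96 to -82 mm: floor at z = 36 mm, cheeks 20 mm apart up to z = 48 mm, flared above to z = 55 mm. Behind it, x = -82 to -24 mm, is open space for fingers beside a pen, down to the base plate at z = 13 mm (60 mm wide, from x = -97 to 101 mm)
- dock_b_mouth (a point): on the axis in the mouth of dock_b's housing, x = 0. In front an open-topped lip, x = -24 to 0, floor and cheeks as the saddle's; behind a channel 18.8 mm wide, roof 20 mm above the floor (flared front edge, sight slit), end wall at 90 mm. Housing 46 mm wide, top at z = 67 mm. A pen laid on saddle and lip with its nose just short of the mouth has its tail 180 mm in front of the mouth
- catch_b_plunger (a joint): spring plunger of dock_b's side catch, a block with black knob set somewhere along a slot on the -y side, 12 to 34 mm in from the mouth; it differs per dock. Value (m) 0: bay empty, or tip in a pen's groove; about 0.002: riding on a barrel. Push needed: 4 to 10 N up the taper, 2 to 6 N riding, near 0 in the groove (4 mm of play), then its shoulder holds; from 18 N on the pen is forced past
- flux_jar: small amber jar with a black cap, 35 mm across, 34 mm high; a bystander; origin under its middle
- reel: reel of solder standing on its flange, 60 mm across, 45 mm high; a bystander; origin under its middle
- tweezers: steel tweezers lying down, 125 mm long; a bystander; origin under its middle
- esd_brush: black brush lying down, 160 mm long; a bystander; origin under its middle
- cutters: side cutters lying down, 120 mm long; a bystander; origin under its middle
- round_board: round white circuit board, 90 mm across, on short standoffs, 14 mm high; a bystander; origin under its middle
- solvent: white plastic bottle, 56 mm across, 130 mm high; a bystander; origin under its middle
Not all that is in view belongs to the job. What is shaped like the pen but red is not meant.

How it is judged:
On the way:
1. the spring plunger of the empty dock rides on the barrel of the loose pen (((value of joint catch_a_plunger above 0.001 m and x of pen in the frame of dock_a between -0.055 and 0.016 m) or (value of joint catch_b_plunger above 0.001 m and x of pen in the frame of dock_b between -0.055 and 0.016 m))), for 0.1 s.
At the end, for the whole second after the job is handed in: the loose pen lies in the dock that was empty, nose inward, in line with the channel (3 mm, 0.05 rad), at the depth where the side plunger is down in its groove (within 0.8 mm), and at rest; the other pen is still held in the same way in its own dock (((x of pen in the frame of dock_a between -0.012 and 0.018 m and y of pen in the frame of dock_a between -0.003 and 0.003 m and z of pen in the frame of dock_a between 0.042 and 0.048 m and angle between the x axis of pen and the x axis of dock_a, either way round below 0.05 rad and x of pen_docked in the frame of dock_b between -0.012 and 0.018 m and y of pen_docked in the frame of dock_b between -0.003 and 0.003 m and z of pen_docked in the frame of dock_b between 0.042 and 0.048 m and angle between the x axis of pen_docked and the x axis of dock_b, either way round below 0.05 rad) or (x of pen in the frame of dock_b between -0.012 and 0.018 m and y of pen in the frame of dock_b between -0.003 and 0.003 m and z of pen in the frame of dock_b between 0.042 and 0.048 m and angle between the x axis of pen and the x axis of dock_b, either way round below 0.05 rad and x of pen_docked in the frame of dock_a between -0.012 and 0.018 m and y of pen_docked in the frame of dock_a between -0.003 and 0.003 m and z of pen_docked in the frame of dock_a between 0.042 and 0.048 m and angle between the x axis of pen_docked and the x axis of dock_a, either way round below 0.05 rad)) and value of joint each of catch_a_plunger, catch_b_plunger below 0.0008 m and linear speed of pen below 0.01 m/s); the robot touches nothing.
It fails at once if the docked pen is knocked or pulled more than 6 mm (distance of pen_docked from where it was at the start of the episode above 0.006 m).
It fails at once if a bystander is shifted more than 30 mm (distance of any of flux_jar, tweezers, round_board, reel, cutters, esd_brush, solvent from where it was at the start of the episode above 0.03 m).
It also fails if it takes over 48 s, if anything falls off the work surface, if the arm or the gripper's body presses on something with over 40 N, if the wrist force passes 120 N, or if a joint passes its speed limit or range.

ROBOT

A 7-joint arm with a two-finger parallel gripper is mounted at the origin on the work surface. World frame = base frame: x ahead of the robot, y to its left, z up, the work surface at z = 0. Lengths are in m, angles in rad, forces in N, time in s.
With the tool pointing down it reaches from about 0.425 to 0.925 m from the base axis. Payload 6.8 kg.
Tool frame: the origin (TCP) lies midway between the tips of the shut fingers; the grasp point (between the pads) lies 19 mm behind it (bot.pinch_z is the distance from the TCP to the grasp point, in m); x points along the fingers, y is the direction in which the jaws open and shut, and the axes are right-handed (so a half turn about x gives the same grasp; the last joint's range is limited). The gripper opens to 85 mm and grips with 20 to 120 N. Pads are 22 mm wide; open, the fingers measure 114 mm over their backs; the gripper's body (76 mm by 85 mm) begins 54 mm behind the grasp point. The pads swing forward as they close: fully open they stand 13 mm farther back than shut.
Start: joints at [-1.258, 0.477, 0.022, 1.555, -0.011, 1.109, -0.083], TCP at [0.276, 0.616, 0.231] pointing down, gripper open.
Joint ranges: [-2.96, 2.96], [-0.34, 2.1], [-1.41, 1.46], [0.24, 2.44], [-1.37, 4.51], [0.17, 1.92], [-2.96, 2.96]. Speed limits (rad/s): [2.39, 2.39, 3.14, 3.14, 3.14, 3.14, 3.14].

INTERFACE

Orientations are given as a unit quaternion [w, x, y, z].
In Python, from station import bot gives the robot as it stands. The module is installed in compiled form; this text tells all that it offers.
- The arm moves only by the tool step_arm, never from a script. Its argument "plan" is a list of rows, each a list of 6 numbers: the shift along the tool's x, y, z in units of 40 mm (1.0 is 40 mm), then the turn, a rotation vector about the tool's x, y, z in units of 360 degrees (1.0 is 360 degrees). In form: [[dx, dy, dz, ax, ay, az], ...]. A call has 1 to 8 rows; each row shifts and turns the commanded pose from where the row before left it, along the tool's axes as they then stand; what a row does not reach is not made up. A row lasts 1/8 s, in which the tool goes at most 62.5 mm and 10.7 degrees, less where a joint would pass 70% of its speed; a pose out of reach is approached as far as the arm can. A call with a number of a shift or a turn outside -1 to 1 is refused whole. A call with a gripper value outside its range is refused whole. "fingers" is the closure, from -1 (fully open) to 1 (shut), set as the call begins (left out, the last holds). The fingers move at their own pace and stop on an object; "force" is the grip in N (left out, the last holds). Time passes only in rows, so rows that do not move let the fingers close. It gives the time, the measured TCP pose, the force and the opening at its end, in the units of the state.
- bot.get_obs(): the state, without advancing time (a new reading comes with each control period).
- bot.read_camera(name): name is "scene" or "top"; returns (picture, depth): 480x640x3 uint8, red, green, blue; 480x640 float32, m along the optical axis (not along the pixel's ray), 0 where there is no reading.
- bot.camera_model(name): a dict with "mtx" (3x3 intrinsics, pixels), "k1" (the pictures are not rectified: a ray, as slopes to the right and down, at radius r is drawn at 1 + k1 r^2 times it, then the intrinsics apply), "origin" and "rotation" of the camera in the world. Camera axes: x right, y up, looking along -z (the intrinsics and any distortion apply to the point x, -y, -z); pixel columns grow to the right and rows downward; lengths in m; the calibration is good to about 2 mm. A picture is of the moment at which its call begins. camera_model takes no time and is no camera call.
- bot.hand_in(): hands the job in, once; it reports no verdict.
The state is a dict: "t": time; "q": joint angles; "joint_vel": joint speeds; "joint_torque": joint torques, N m; "eef_pos": TCP position; "tool_rot": TCP orientation; "contact_force": force on the tool from outside, world axes, zero at the start; "torque": the same for the moment, N m; "gripper_width": opening from 0.0 (shut) to 1.0 (fully open).
Only numpy, scipy, OpenCV 4.12 (cv2) and the standard library are available. Lean on these libraries where they do the work, as an engineer would, in place of code of your own. Each camera call takes 0.05 s, during which the arm holds its last target.

## Working session

There is one attempt and no reset: what is moved stays moved. The work goes in short steps, Python scripts to look and compute and a tool call to move; the robot and the scene stay as the last step left them, time stands still between calls to the robot, and variables do not carry over. Pictures are saved under pics/ and viewed, and the job is handed in when it is done.

Besides the shell and the picture viewer there is one more tool, called as a command line: name --pt "numbers of a row" for each row, then --argument value for the rest. step_arm: Moves the arm, as the interface text tells. Shifts and turns lie within -1 to 1; 1 stands for 40 mm of shift or 360 degrees of turn. Its arguments: {"type":"object","properties":{"plan":{"type":"array"},"fingers":{"type":"number"},"force":{"type":"number"}},"required":["plan"]}

```bash
mkdir -p pics
python3 - <<'E'
from station import bot
import cv2,numpy as np
for n in("scene","top"):
    p,d=bot.read_camera(n); np.savez(f"{n}0.npz",p=p,d=d)
    cv2.imwrite(f"pics/{n}0.png",p[:,:,::-1]); print(n,bot.camera_model(n))
print(bot.get_obs(),bot.pinch_z)
E
```

```text
scene {'mtx': array([[529.44331536,   0.        , 319.39450751],
       [  0.        , 529.44331536, 251.7273237 ],
       [  0.        ,   0.        ,   1.        ]]), 'k1': -0.08144388076213971, 'origin': array([ 1.10520932, -0.02980058,  0.96280794]), 'rotation': array([0.68286209, 0.20274026, 0.20410644, 0.67151792])}
top {'mtx': array([[461.74278979,   0.        , 316.82759319],
       [  0.        , 461.74278979, 234.83512883],
       [  0.        ,   0.        ,   1.        ]]), 'k1': -0.0673622068896583, 'origin': array([ 0.4188426 , -0.0258794 ,  1.10537719]), 'rotation': array([-0.69692267, -0.04521347,  0.03158746,  0.71502222])}
{'t': 0.1, 'q': array([-1.25810116,  0.47771026,  0.0223303 ,  1.55638426, -0.01152082,
        1.10935584, -0.08306439]), 'joint_vel': array([ 2.30083915e-03, -1.62712836e-03, -1.37939627e-03, -1.74942942e-03,
        7.92011320e-04,  8.91619223e-04,  9.16594956e-05]), 'joint_torque': array([ 3.80818106e-03, -5.97761357e+01,  1.61331441e+00, -2.81952113e+01,
        1.28605653e-02,  5.06308686e-03, -9.42486622e-06]), 'eef_pos': array([0.27549563, 0.61559468, 0.23041416]), 'tool_rot': array([ 0.69142545,  0.14705389,  0.69160971, -0.14826329]), 'contact_force': array([0.15426417, 0.6789429 , 0.12528248]), 'torque': array([-0.06292999, -0.00918326,  0.01393245]), 'gripper_width': 1.0010152656256095} 0.0187
```

View pics/scene0.png

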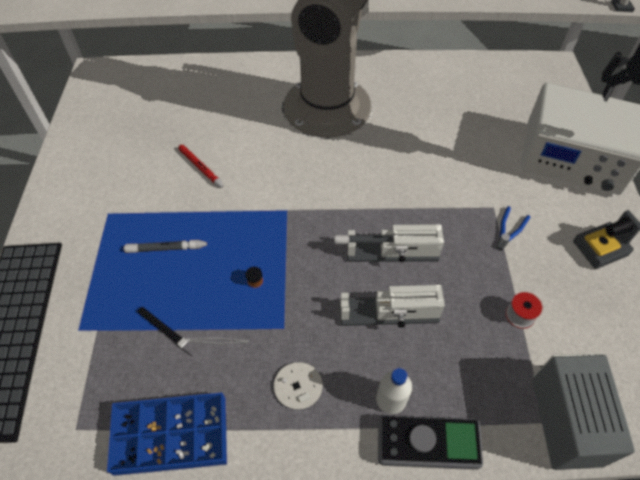

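View pics/top0.png

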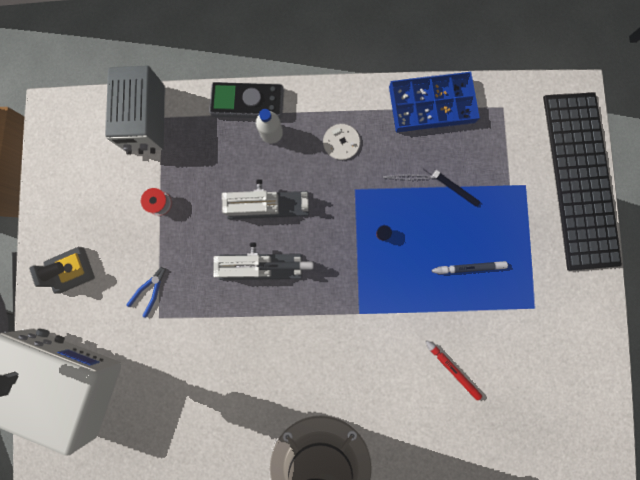

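```bash
cat > h.py <<'E'
import numpy as np,cv2
from scipy.spatial.transform import Rotation as R
from station import bot
def cam(n):
    m=bot.camera_model(n); q=m['rotation']
    return m['mtx'],m['k1'],np.array(m['origin']),R.from_quat([q[1],q[2],q[3],q[0]]).as_matrix()
def slopes(n,uv):
    K,k,o,M=cam(n); uv=np.atleast_2d(np.array(uv,float)).reshape(-1,1,2)
    return cv2.undistortPoints(uv,K,np.array([k,0,0,0,0.]),).reshape(-1,2)
def plane(n,uv,z):
    K,k,o,M=cam(n); s=slopes(n,uv); d=np.c_[s[:,0],-s[:,1],-np.ones(len(s))]@M.T
    return o+d*((z-o[2])/d[:,2])[:,None]
def deproj(n,uv,depth):
    K,k,o,M=cam(n); s=slopes(n,uv); return o+(np.c_[s[:,0],-s[:,1],-np.ones(len(s))]*np.asarray(depth)[:,None])@M.T
def cloud(n,d):
    v,u=np.nonzero(d>0); P=np.full(d.shape+(3,),np.nan); P[v,u]=deproj(n,np.c_[u,v],d[v,u]); return P
def proj(n,X):
    K,k,o,M=cam(n); c=(np.atleast_2d(X)-o)@M; s=np.c_[c[:,0],-c[:,1]]/-c[:,2:]; r=(s**2).sum(1,keepdims=True)
    s=s*(1+k*r); return s*[K[0,0],K[1,1]]+[K[0,2],K[1,2]]
def tool():
    o=bot.get_obs(); q=o['tool_rot']; return o,np.array(o['eef_pos']),R.from_quat([q[1],q[2],q[3],q[0]])
def snap(n,f):
    p,d=bot.read_camera(n); np.savez(f"{f}.npz",p=p,d=d); return p,d
def crop(p,u0,v0,u1,v1,k,f): cv2.imwrite(f"pics/{f}.png",cv2.resize(p[v0:v1,u0:u1,::-1],None,fx=k,fy=k,interpolation=cv2.INTER_CUBIC))
E
python3 - <<'E'
from h import *
t=np.load('top0.npz')['p']; s=np.load('scene0.npz')['p']
crop(t,200,165,340,290,5,'t_dock'); crop(t,420,245,520,290,8,'t_pen'); crop(s,325,210,455,335,5,'s_dock')
for n in('top','scene'):
    d=np.load(n+'0.npz')['d']; P=cloud(n,d)
    uv={'top':[(360,300),(540,240),(472,268),(265,203),(265,265),(503,266)],'scene':[(250,220),(160,246),(390,305)]}[n]
    for u,v in uv: print(n,u,v,P[v,u].round(4))
E
```

```text
top 360 300 [ 0.3816 -0.1045  0.0013]
top 540 240 [ 5.127e-01 -5.460e-01 -3.000e-04]
top 472 268 [ 0.4494 -0.3686  0.021 ]
top 265 203 [0.6087 0.1095 0.0675]
top 265 265 [0.4677 0.1129 0.0544]
top 503 266 [ 0.4521 -0.4441  0.0171]
scene 250 220 [ 0.3803 -0.1831  0.0006]
scene 160 246 [ 0.4582 -0.374   0.0157]
scene 390 305 [0.6262 0.1091 0.0449]
```

View pics/t_dock.png

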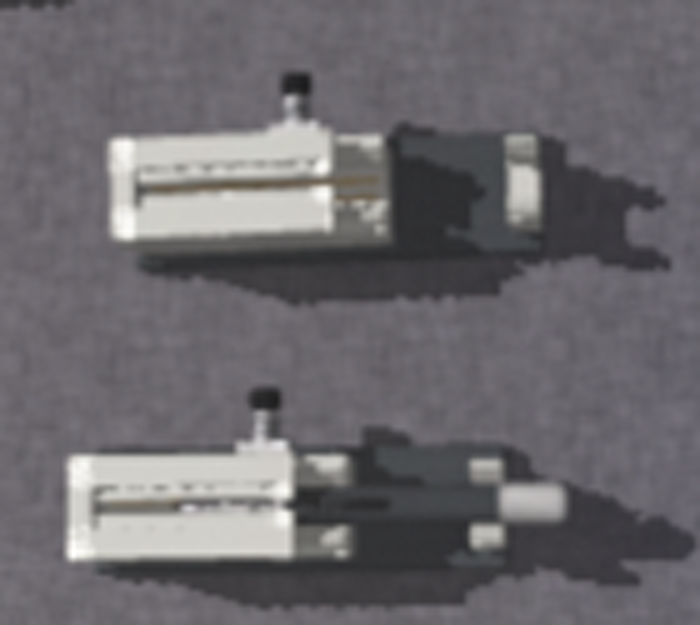

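View pics/t_pen.png

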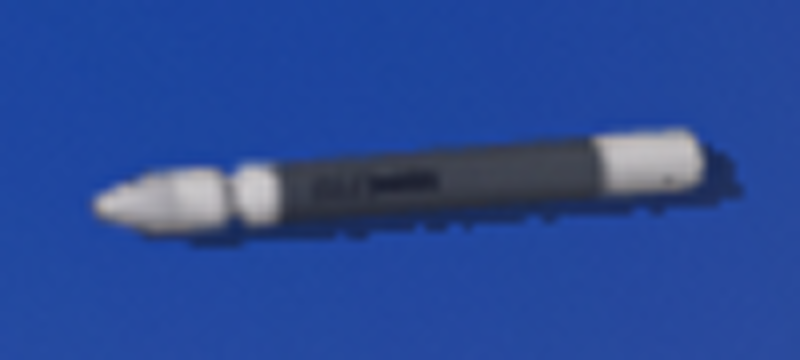

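View pics/s_dock.png

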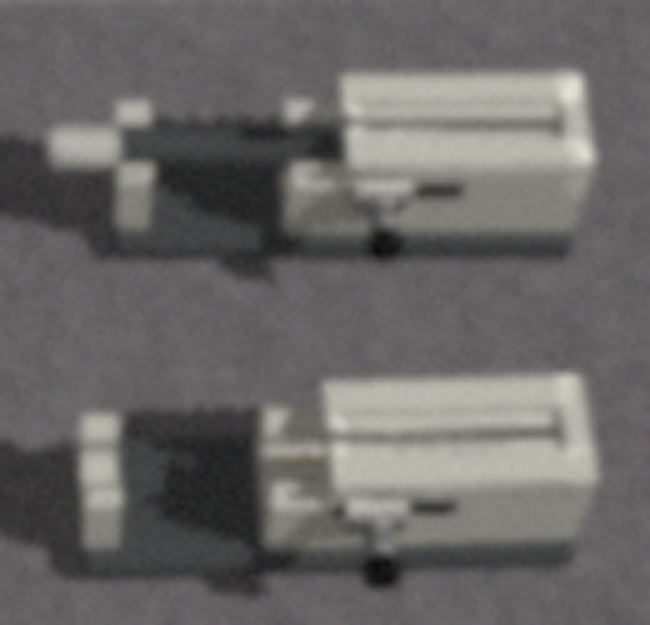

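```bash
cat > meas.py <<'E'
from h import *
def pen(n,p,box,z=0.009,smax=110):
    u0,v0,u1,v1=box; hsv=cv2.cvtColor(p,cv2.COLOR_RGB2HSV)
    m=np.zeros(p.shape[:2],np.uint8); m[v0:v1,u0:u1]=(hsv[v0:v1,u0:u1,1]<smax)*255
    c=max(cv2.findContours(m,0,cv2.CHAIN_APPROX_NONE)[0],key=cv2.contourArea).reshape(-1,2)
    X=plane(n,c,z)[:,:2]; r=cv2.minAreaRect((X*1000).astype(np.float32)); b=cv2.boxPoints(r)
    return r,X
E
python3 - <<'E'
from meas import *
for n,box in(('top',(420,245,520,290)),('scene',(110,230,220,262))):
    p=np.load(n+'0.npz')['p']
    for s in (90,110,140):
        r,X=pen(n,p,box,smax=s); 
        vx=cv2.fitLine((X).astype(np.float32),cv2.DIST_L2,0,.01,.01).ravel()
        d=vx[:2]*np.sign(vx[1]); nn=np.array([-d[1],d[0]]); a=X@d; b=X@nn
        c=d*(a.max()+a.min())/2+nn*np.median([np.percentile(b,[2,98]).mean()])
        print(n,s,np.round(r[0],1),np.round(r[1],1),'dir deg',np.degrees(np.arctan2(d[1],d[0])).round(2),'tip',(c+d*(a.max()-a.min())/2).round(4),'tail',(c-d*(a.max()-a.min())/2).round(4))
# docks
for n in('top','scene'):
    d=np.load(n+'0.npz')['d']; P=cloud(n,d); 
    for nm,(xa,xb) in {'far':(.55,.68),'near':(.4,.53)}.items():
        m=(P[...,2]>.060)&(P[...,2]<.075)&(P[...,0]>xa)&(P[...,0]<xb)&(P[...,1]>-.1)&(P[...,1]<.3)
        m=cv2.morphologyEx(m.astype(np.uint8),cv2.MORPH_CLOSE,np.ones((3,3)))
        c=max(cv2.findContours(m,0,cv2.CHAIN_APPROX_NONE)[0],key=cv2.contourArea).reshape(-1,2)
        X=plane(n,c,.067)[:,:2]; r=cv2.minAreaRect((X*1000).astype(np.float32)); print(n,nm,'z',np.nanmedian(P[...,2][m>0]).round(4),np.round(r[0],1),np.round(r[1],1),round(r[2],2),np.round(cv2.boxPoints(r),1).tolist())
E
```

```text
top 90 [ 451.3 -367.1] [ 17.4 181.1] dir deg 92.93 tip [ 0.4468 -0.2766] tail [ 0.456  -0.4575]
top 110 [ 451.3 -367.1] [ 18.8 181.1] dir deg 92.89 tip [ 0.4468 -0.2766] tail [ 0.4559 -0.4575]
top 140 [ 451.1 -366.9] [ 19.6 185.1] dir deg 93.04 tip [ 0.4461 -0.2745] tail [ 0.4559 -0.4593]
scene 90 [ 453. -367.] [ 24.7 184.3] dir deg 92.75 tip [ 0.4486 -0.2749] tail [ 0.4575 -0.459 ]
scene 110 [ 452.4 -367.1] [ 25.8 184.8] dir deg 92.74 tip [ 0.448  -0.2748] tail [ 0.4569 -0.4594]
scene 140 [ 452.9 -366.1] [ 28.  186.9] dir deg 92.62 tip [ 0.4485 -0.2727] tail [ 0.457  -0.4594]
top far z 0.0636 [614.2 157.2] [47.4 99.1] 0.85 [[589.7000122070312, 206.39999389648438], [591.2000122070312, 107.30000305175781], [638.5999755859375, 108.0], [637.2000122070312, 207.10000610351562]]
top near z 0.0637 [467.2 178.3] [46.4 98.3] 0.01 [[444.0, 227.39999389648438], [444.0, 129.10000610351562], [490.29998779296875, 129.10000610351562], [490.29998779296875, 227.39999389648438]]
scene far z 0.063 [620.2 157.8] [ 49.5 101.4] 0.87 [[594.7000122070312, 208.10000610351562], [596.2000122070312, 106.69999694824219], [645.7999877929688, 107.5], [644.2000122070312, 208.89999389648438]]
scene near z 0.063 [474.4 177.6] [101.2  48.3] 88.99 [[449.3999938964844, 127.5], [497.70001220703125, 126.5999984741211], [499.5, 227.8000030517578], [451.20001220703125, 228.60000610351562]]
```

Run:
```python
from h import *
t=np.load('top0.npz')['p']; s=np.load('scene0.npz')['p']
crop(t,218,178,314,218,8,'t_far'); crop(s,336,280,448,330,7,'s_far')
```

```text
(no output)
```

View pics/t_far.png

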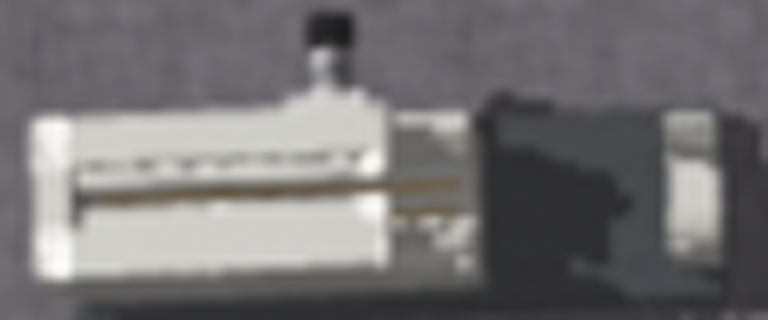

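View pics/s_far.png

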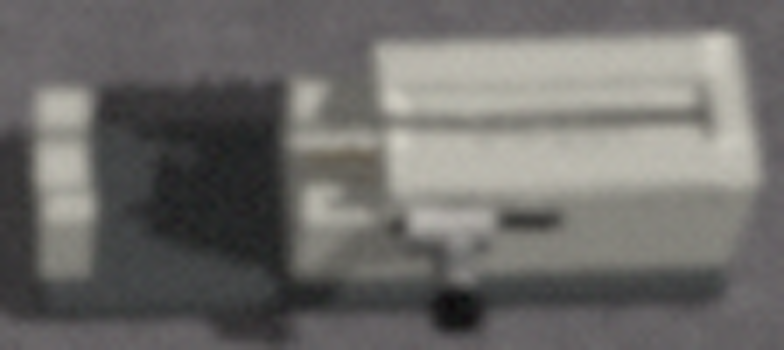

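Run:
```python
from h import *
def T(u,v):return (218+u/8-.44,178+v/8-.44)
def S(u,v):return (336+u/7-.43,280+v/7-.43)
def pr(n,l,pts,z): print(l,z,(plane(n,pts,z)[:,:2]*1000).round(1).tolist())
pr('top','T roof low',[T(60,278),T(380,264)],.067)
pr('top','T roof up',[T(60,117),T(270,107)],.067)
pr('top','T slit',[T(80,200),T(385,188)],.067)
pr('top','T slit-end,strips',[T(385,185),T(460,184),T(400,210),T(455,210)],.036)
pr('top','T front edge',[T(388,150),T(388,230)],.067)
pr('top','T saddle front/back top',[T(665,120),T(720,120),T(665,250),T(720,250)],.055)
pr('top','T saddle floor edges',[T(690,160),T(690,232)],.036)
pr('top','T saddle out edges',[T(690,106),T(690,265)],.055)
pr('scene','S roof corners',[S(375,45),S(395,192),S(738,33),S(757,185)],.067)
pr('scene','S slit',[S(395,125),S(700,118)],.067)
pr('scene','S strip',[S(310,157),S(375,157)],.036)
pr('scene','S saddle tops',[S(36,90),S(95,88),S(36,220),S(95,220)],.055)
pr('top','T knob',[T(330,28)],.045);pr('scene','S knob',[S(457,310)],.045)
pr('top','T block edges',[T(290,97),T(388,97)],.055)
```

```text
T roof low 0.067 [[589.9, 201.7], [591.3, 109.6]]
T roof up 0.067 [[636.8, 201.6], [637.9, 140.8]]
T slit 0.067 [[612.4, 195.9], [613.3, 107.9]]
T slit-end,strips 0.036 [[620.0, 111.9], [619.6, 89.7], [612.4, 107.5], [611.9, 91.3]]
T front edge 0.067 [[624.3, 106.9], [601.1, 107.2]]
T saddle front/back top 0.055 [[633.1, 27.9], [632.7, 12.0], [595.0, 28.7], [594.6, 12.9]]
T saddle floor edges 0.036 [[624.8, 21.8], [603.4, 22.2]]
T saddle out edges 0.055 [[637.0, 20.6], [590.5, 21.6]]
S roof corners 0.067 [[596.2, 107.7], [642.1, 109.2], [594.4, 209.6], [642.1, 208.2]]
S slit 0.067 [[621.5, 111.0], [621.1, 195.3]]
S strip 0.036 [[614.5, 90.9], [614.9, 109.3]]
S saddle tops 0.055 [[601.9, 13.5], [601.6, 30.0], [642.5, 12.0], [642.8, 28.1]]
T knob 0.045 [[665.6, 126.4]]
S knob 0.045 [[667.2, 126.4]]
T block edges 0.055 [[643.2, 136.9], [642.3, 108.3]]
```

Run:
```python
from h import *
res={}
for n in('top','scene'):
    p=np.load(n+'0.npz')['p']; hsv=cv2.cvtColor(p,cv2.COLOR_RGB2HSV)
    m=((hsv[...,1]>150)&(hsv[...,0]>100)&(hsv[...,0]<125)).astype(np.uint8)
    m=cv2.morphologyEx(m,cv2.MORPH_OPEN,np.ones((5,5)))
    c=max(cv2.findContours(m,0,cv2.CHAIN_APPROX_NONE)[0],key=cv2.contourArea).reshape(-1,2)
    X=plane(n,c,0.0)[:,:2]*1000; r=cv2.minAreaRect(X.astype(np.float32)); print(n,np.round(r[0],1),np.round(r[1],1),round(r[2],2))
    d=np.load(n+'0.npz')['d']; P=cloud(n,d)
    for nm,(xa,xb,ya,yb) in {'bench':(.15,.3,-.3,.3),'blue':(.38,.42,-.4,-.2),'farfloor':(.7,.75,-.2,0),'roof':(.598,.608,.12,.19),'roofnear':(.452,.46,.14,.2)}.items():
        k=(P[...,0]>xa)&(P[...,0]<xb)&(P[...,1]>ya)&(P[...,1]<yb); z=P[...,2][k]; print(' ',nm,k.sum(),np.percentile(z,[10,50,90]).round(4))
    # red reel cap
    m=((hsv[...,1]>150)&((hsv[...,0]<6)|(hsv[...,0]>174))).astype(np.uint8)
    for c in cv2.findContours(m,0,cv2.CHAIN_APPROX_NONE)[0]:
        if cv2.contourArea(c)>200:
            mo=cv2.moments(c); print('  red',plane(n,[(mo['m10']/mo['m00'],mo['m01']/mo['m00'])],.045).round(4))
```

```text
top [ 500.2 -310.3] [297.9 418.5] 0.08
  bench 16397 [-0.0025  0.0001  0.0029]
  blue 1413 [-0.0017  0.0009  0.0035]
  farfloor 1634 [-0.0018  0.0011  0.0076]
  roof 116 [0.0615 0.0646 0.0669]
  roofnear 96 [0.0621 0.0641 0.0667]
  red [[ 0.2104 -0.315   0.045 ]]
  red [[0.6284 0.3791 0.045 ]]
scene [ 502.6 -309.2] [415.2 294.1] 89.87
  bench 11124 [-0.0034 -0.0008  0.0019]
  blue 1250 [-0.0018  0.0004  0.0028]
  farfloor 2489 [-0.0023  0.0002  0.0062]
  roof 234 [0.0404 0.0628 0.0655]
  roofnear 116 [0.0464 0.0633 0.0661]
  red [[0.6333 0.3782 0.045 ]]
  red [[ 0.2419 -0.3114  0.045 ]]
```

```bash
cat >> h.py <<'E'
def tgtR(yaw_y):  # tool x down, tool y at world angle yaw_y (deg)
    a=np.radians(yaw_y); x=np.array([0,0,-1.]); y=np.array([np.cos(a),np.sin(a),0]); return R.from_matrix(np.c_[x,y,np.cross(x,y)])
def rows(p1,yaw_y,n,p0=None,r0=None):
    o,p,r=tool()
    if p0 is not None:p,r=np.array(p0),r0
    r1=tgtR(yaw_y); rv=(r.inv()*r1).as_rotvec(); print('dist mm',np.round((np.array(p1)-p)*1000,1),'rotdeg',np.degrees(rv).round(2))
    for i in range(n):
        ri=r*R.from_rotvec(rv*i/n); s=ri.inv().apply((np.array(p1)-p)/n)/.04
        print([float(round(v,3)) for v in np.r_[s,rv/n/(2*np.pi)]])
E
python3 - <<'E'
from h import *
o,p,r=tool(); print(r.as_matrix().round(3))
y=r.as_matrix()[:,1]; print('tool y ang',np.degrees(np.arctan2(y[1],y[0])))
E
```

```text
[[-0.001  0.408  0.913]
 [-0.002  0.913 -0.408]
 [-1.    -0.002  0.   ]]
tool y ang 65.89347369851119
```

Run:
```python
from h import *
rows([.49,.34,.23],12,8)
rows([.575,.05,.23],2.8,8,[.49,.34,.23],tgtR(12))
rows([.50,-.24,.2],2.8,8,[.575,.05,.23],tgtR(2.8))
```

```text
dist mm [ 214.5 -275.6   -0.4] rotdeg [5.389e+01 5.000e-02 9.000e-02]
[0.002, -0.512, 0.964, 0.019, 0.0, 0.0]
[0.002, -0.396, 1.017, 0.019, 0.0, 0.0]
[0.002, -0.274, 1.056, 0.019, 0.0, 0.0]
[0.002, -0.148, 1.081, 0.019, 0.0, 0.0]
[0.002, -0.02, 1.091, 0.019, 0.0, 0.0]
[0.001, 0.108, 1.086, 0.019, 0.0, 0.0]
[0.001, 0.235, 1.066, 0.019, 0.0, 0.0]
[0.001, 0.358, 1.031, 0.019, 0.0, 0.0]
dist mm [  85. -290.    0.] rotdeg [ 9.2  0.  -0. ]
[0.0, 0.071, 0.942, 0.003, 0.0, -0.0]
[0.0, 0.09, 0.94, 0.003, 0.0, -0.0]
[0.0, 0.109, 0.938, 0.003, 0.0, -0.0]
[0.0, 0.128, 0.936, 0.003, 0.0, -0.0]
[0.0, 0.147, 0.933, 0.003, 0.0, -0.0]
[0.0, 0.165, 0.93, 0.003, 0.0, -0.0]
[0.0, 0.184, 0.926, 0.003, 0.0, -0.0]
[0.0, 0.203, 0.922, 0.003, 0.0, -0.0]
dist mm [ -75. -290.  -30.] rotdeg [0. 0. 0.]
[0.094, -0.278, 0.894, 0.0, 0.0, 0.0]
[0.094, -0.278, 0.894, 0.0, 0.0, 0.0]
[0.094, -0.278, 0.894, 0.0, 0.0, 0.0]
[0.094, -0.278, 0.894, 0.0, 0.0, 0.0]
[0.094, -0.278, 0.894, 0.0, 0.0, 0.0]
[0.094, -0.278, 0.894, 0.0, 0.0, 0.0]
[0.094, -0.278, 0.894, 0.0, 0.0, 0.0]
[0.094, -0.278, 0.894, 0.0, 0.0, 0.0]
```

Loose pen: (472,268) in top view, white nose left with groove, dark barrel, lying alone on the blue mat. Docked pen is at (290,265), the red decoy at (455,370) and the brush at (457,187). The crop confirms the first. The empty dock is the one at (265,203).

step_arm --pt "0 -0.5 0.9 0.019 0 0" --pt "0 -0.4 1.0 0.019 0 0" --pt "0 -0.25 1.0 0.019 0 0" --pt "0 -0.15 1.0 0.019 0 0" --pt "0 0 1.0 0.019 0 0" --pt "0 0.1 1.0 0.019 0 0" --pt "0 0.25 1.0 0.019 0 0" --pt "0 0.35 1.0 0.019 0 0" --fingers -1

```text
t: 1.1
eef_pos: [0.4776, 0.3539, 0.231]
tool_rot: [0.545, 0.45, 0.546, -0.45]
contact_force: [0.3, 0.8, 0.4]
gripper_width: 0.997
```

step_arm --pt "0 0.1 0.95 0.003 0 0" --pt "0 0.1 0.95 0.003 0 0" --pt "0 0.1 0.95 0.003 0 0" --pt "0 0.1 0.95 0.003 0 0" --pt "0 0.15 0.95 0.003 0 0" --pt "0 0.15 0.95 0.003 0 0" --pt "0 0.2 0.95 0.003 0 0" --pt "0 0.2 0.95 0.003 0 0"

```text
t: 2.1
eef_pos: [0.5598, 0.0579, 0.2311]
tool_rot: [0.511, 0.489, 0.511, -0.489]
contact_force: [0.9, 0.5, 0.1]
gripper_width: 1.0
```

Run:
```python
from h import *
rows([.452,-.25,.15],2.8,8)
rows([.450,-.337,.04],2.8,4,[.452,-.25,.15],tgtR(2.8))
```

```text
dist mm [-107.8 -307.9  -81.1] rotdeg [-0.29 -0.    0.03]
[0.253, -0.379, 0.946, -0.0, -0.0, 0.0]
[0.253, -0.379, 0.946, -0.0, -0.0, 0.0]
[0.253, -0.38, 0.946, -0.0, -0.0, 0.0]
[0.253, -0.38, 0.946, -0.0, -0.0, 0.0]
[0.253, -0.381, 0.945, -0.0, -0.0, 0.0]
[0.253, -0.382, 0.945, -0.0, -0.0, 0.0]
[0.253, -0.382, 0.945, -0.0, -0.0, 0.0]
[0.253, -0.383, 0.945, -0.0, -0.0, 0.0]
dist mm [  -2.  -87. -110.] rotdeg [0. 0. 0.]
[0.687, -0.039, 0.542, 0.0, 0.0, 0.0]
[0.687, -0.039, 0.542, 0.0, 0.0, 0.0]
[0.687, -0.039, 0.542, 0.0, 0.0, 0.0]
[0.687, -0.039, 0.542, 0.0, 0.0, 0.0]
```

step_arm --pt "0.25 -0.38 0.95 -0.0008 0 0" --pt "0.25 -0.38 0.95 0 0 0" --pt "0.25 -0.38 0.95 0 0 0" --pt "0.25 -0.38 0.95 0 0 0" --pt "0.25 -0.38 0.95 0 0 0" --pt "0.25 -0.38 0.95 0 0 0" --pt "0.25 -0.38 0.95 0 0 0" --pt "0.25 -0.38 0.95 0 0 0"

```text
t: 3.1
eef_pos: [0.4525, -0.2515, 0.1508]
tool_rot: [0.512, 0.487, 0.512, -0.487]
contact_force: [0.6, 0.1, -0.7]
gripper_width: 0.997
```

step_arm --pt "0.6 0 0.5 0 0 0" --pt "0.6 0 0.5 0 0 0" --pt "0.5 0 0.4 0 0 0" --pt "0.3 0 0.2 0 0 0" --pt "0 0 0 0 0 0"

```text
t: 3.72
eef_pos: [0.4556, -0.3144, 0.0706]
tool_rot: [0.511, 0.487, 0.513, -0.488]
contact_force: [-0.5, -0.1, -0.1]
gripper_width: 0.999
```

Run:
```python
from h import *
p,d=snap('top','t1'); crop(p,380,200,560,320,4,'t1')
rows([.450,-.337,.03],2.8,1);
```

```text
dist mm [ -6.2 -22.9 -41.2] rotdeg [ 0.01 -0.03  0.03]
[1.03, -0.181, 0.564, 0.0, -0.0, 0.0]
```

View pics/t1.png

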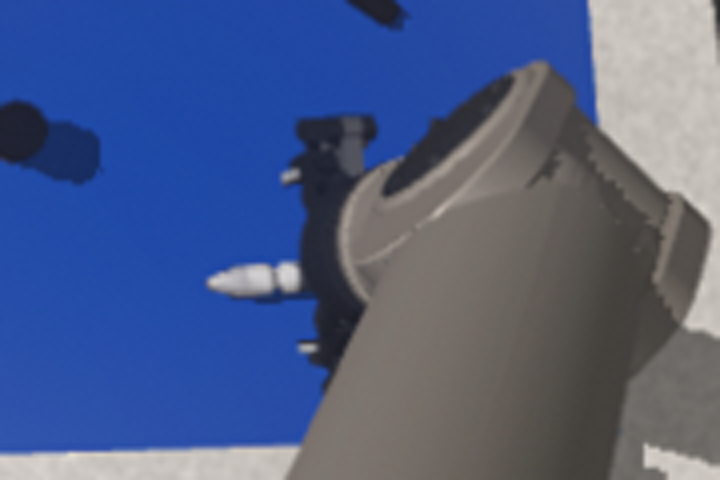

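step_arm --pt "0.45 -0.06 0.25 0 0 0" --pt "0.45 -0.05 0.2 0 0 0" --pt "0.4 -0.04 0.1 0 0 0" --pt "0.25 0 0 0 0 0" --pt "0.1 0 0 0 0 0" --fingers 0

```text
t: 4.4
eef_pos: [0.451, -0.3364, 0.0043]
tool_rot: [0.512, 0.488, 0.513, -0.488]
contact_force: [0.3, -0.1, 0.5]
gripper_width: 0.504
```

Run:
```python
from h import *
rows([.450,-.337,.003],2.8,1); print(tool()[0]['contact_force'])
```

```text
dist mm [-1.  -0.6 -1.3] rotdeg [ 0.02 -0.05  0.06]
[0.033, -0.026, 0.014, 0.0, -0.0, 0.0]
[ 0.33747188 -0.05933912  0.48313908]
```

step_arm --pt "0.02 -0.01 0 0 0 0" --pt "0 0 0 0 0 0" --pt "0 0 0 0 0 0" --pt "0 0 0 0 0 0" --pt "0 0 0 0 0 0" --fingers 1 --force 40

```text
t: 5.03
eef_pos: [0.4512, -0.3367, 0.0047]
tool_rot: [0.512, 0.488, 0.512, -0.487]
contact_force: [-0.0, 0.3, 1.2]
gripper_width: 0.19
```

Run:
```python
from h import *
o,p,r=tool(); print(p.round(4),o['gripper_width'],np.round(o['contact_force'],1)); rows([.52,-.20,.2],2.8,6)
```

```text
[ 0.4512 -0.3367  0.0047] 0.18968448163800813 [-0.   0.3  1.2]
dist mm [ 68.8 136.7 195.3] rotdeg [ 0.02 -0.   -0.02]
[-0.814, 0.315, -0.555, 0.0, -0.0, -0.0]
[-0.814, 0.315, -0.555, 0.0, -0.0, -0.0]
[-0.814, 0.315, -0.555, 0.0, -0.0, -0.0]
[-0.814, 0.315, -0.555, 0.0, -0.0, -0.0]
[-0.814, 0.315, -0.555, 0.0, -0.0, -0.0]
[-0.814, 0.314, -0.555, 0.0, -0.0, -0.0]
```

Run:
```python
from h import *
o,p,r=tool()
a=[.452,-.33,.10]; rows(a,2.8,3)
b=[.616,.030,.10]; rows(b,0.7,12,a,tgtR(2.8))
```

```text
dist mm [ 0.8  6.7 95.3] rotdeg [ 0.02 -0.   -0.02]
[-0.794, 0.01, -0.055, 0.0, -0.0, -0.0]
[-0.794, 0.01, -0.055, 0.0, -0.0, -0.0]
[-0.794, 0.01, -0.055, 0.0, -0.0, -0.0]
dist mm [164. 360.   0.] rotdeg [2.1 0.  0. ]
[0.0, 0.378, -0.732, 0.0, 0.0, 0.0]
[0.0, 0.376, -0.734, 0.0, 0.0, 0.0]
[0.0, 0.373, -0.735, 0.0, 0.0, 0.0]
[0.0, 0.371, -0.736, 0.0, 0.0, 0.0]
[0.0, 0.369, -0.737, 0.0, 0.0, 0.0]
[0.0, 0.367, -0.738, 0.0, 0.0, 0.0]
[0.0, 0.364, -0.739, 0.0, 0.0, 0.0]
[0.0, 0.362, -0.74, 0.0, 0.0, 0.0]
[0.0, 0.36, -0.741, 0.0, 0.0, 0.0]
[0.0, 0.358, -0.743, 0.0, 0.0, 0.0]
[0.0, 0.355, -0.744, 0.0, 0.0, 0.0]
[0.0, 0.353, -0.745, 0.0, 0.0, 0.0]
```

step_arm --pt "-0.4 0 0 0 0 0" --pt "-0.8 0 -0.05 0 0 0" --pt "-0.8 0 -0.1 0 0 0" --pt "-0.4 0.37 -0.73 0 0 0" --pt "0 0.37 -0.74 0 0 0" --pt "0 0.37 -0.74 0 0 0" --pt "0 0.37 -0.74 0 0 0" --pt "0 0.37 -0.74 0.001 0 0"

```text
t: 6.02
eef_pos: [0.5178, -0.1789, 0.1015]
tool_rot: [0.511, 0.489, 0.51, -0.489]
contact_force: [0.3, 0.2, -1.3]
gripper_width: 0.198
```

step_arm --pt "0 0.37 -0.74 0.001 0 0" --pt "0 0.37 -0.74 0.001 0 0" --pt "0 0.37 -0.74 0.001 0 0" --pt "0 0.37 -0.74 0.001 0 0" --pt "0 0.36 -0.6 0.001 0 0" --pt "0 0.2 -0.5 0 0 0" --pt "0 0.1 -0.2 0 0 0" --pt "0 0 0 0 0 0"

```text
t: 7.02
eef_pos: [0.598, -0.0071, 0.1006]
tool_rot: [0.503, 0.497, 0.503, -0.497]
contact_force: [0.1, -0.4, -0.7]
gripper_width: 0.191
```

Run:
```python
from h import *
o,p,r=tool(); print(p.round(4),np.round(o['contact_force'],1),o['gripper_width']); rows([.616,.030,.10],.7,1)
t,d=snap('top','t2'); crop(t,215,160,395,295,4,'t2')
t,d=snap('scene','s2'); crop(t,250,230,450,350,4,'s2')
```

```text
[ 0.598  -0.0071  0.1006] [ 0.1 -0.4 -0.7] 0.19076369141820163
dist mm [18.  37.1 -0.6] rotdeg [-0.02  0.02  0.01]
[0.015, 0.46, -0.923, -0.0, 0.0, 0.0]
```

View pics/t2.png

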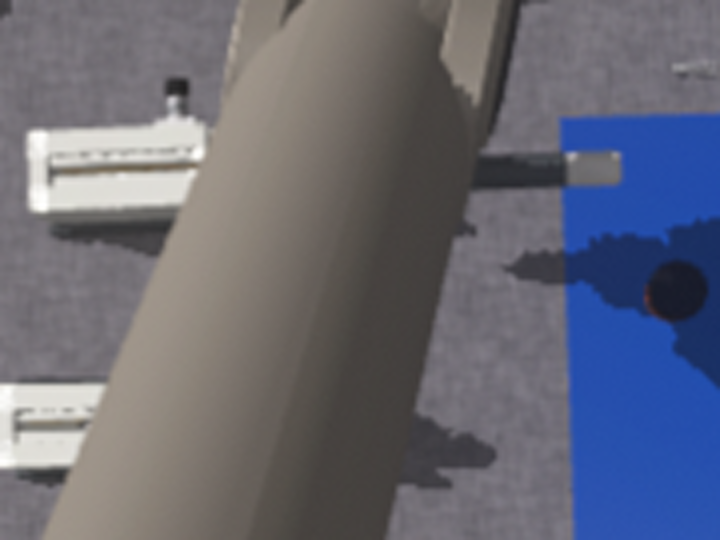

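View pics/s2.png

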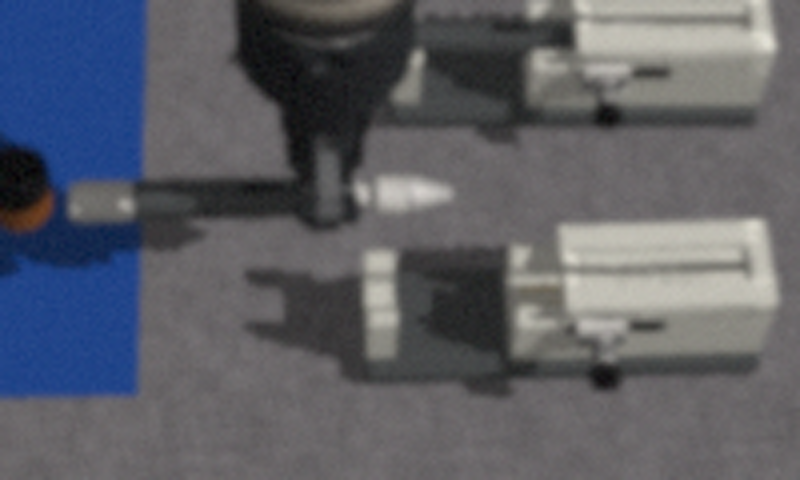

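Run:
```python
from h import *
T=lambda u,v:(215+u/4-.375,160+v/4-.375); S=lambda u,v:(250+u/4-.375,230+v/4-.375)
print(plane('top',[T(620,168),T(490,170.5),T(560,169)],.105).round(4))
print(plane('scene',[S(456,193),S(68,201),S(395,193)],.105).round(4))
r=tgtR(.7).as_matrix(); print('pen dir assumed', r[:,2])
```

```text
[[ 0.5984 -0.1256  0.105 ]
 [ 0.599  -0.0542  0.105 ]
 [ 0.5988 -0.0926  0.105 ]]
[[ 0.5993  0.0553  0.105 ]
 [ 0.6002 -0.127   0.105 ]
 [ 0.5987  0.0267  0.105 ]]
pen dir assumed [ 0.012217   -0.99992537  0.        ]
```

step_arm --pt "0 0.25 -0.5 0 0 0" --pt "0.1 0.2 -0.5 0 0 0" --pt "0.3 0 -0.2 0 0 0" --pt "0.4 0 0 0 0 0" --pt "0.08 0 0 0 0 0"

```text
t: 7.75
eef_pos: [0.614, 0.0404, 0.0633]
tool_rot: [0.502, 0.496, 0.503, -0.498]
contact_force: [0.5, -0.1, -1.1]
gripper_width: 0.19
```

Run:
```python
from h import *
o,p,r=tool(); print(p.round(4),np.round(o['contact_force'],1),o['gripper_width']); rows([.616,.041,.065],.7,1)
t,d=snap('top','t3'); crop(t,215,160,395,240,4,'t3')
t,d=snap('scene','s3'); crop(t,280,270,450,335,4.6,'s3')
```

```text
[0.614  0.0404 0.0633] [ 0.5 -0.1 -1.1] 0.19015331387639656
dist mm [2.  0.6 1.7] rotdeg [-0.08  0.06  0.2 ]
[-0.044, 0.05, -0.015, -0.0, 0.0, 0.001]
```

View pics/t3.png

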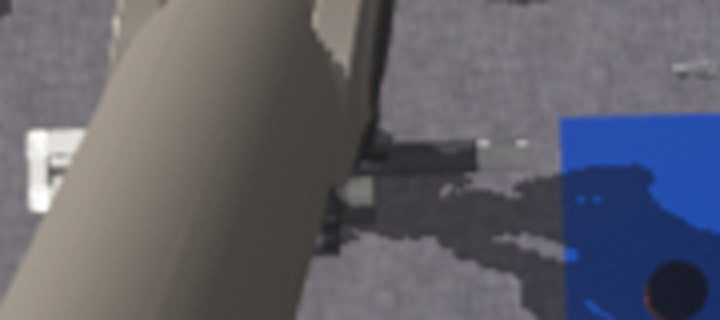

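View pics/s3.png

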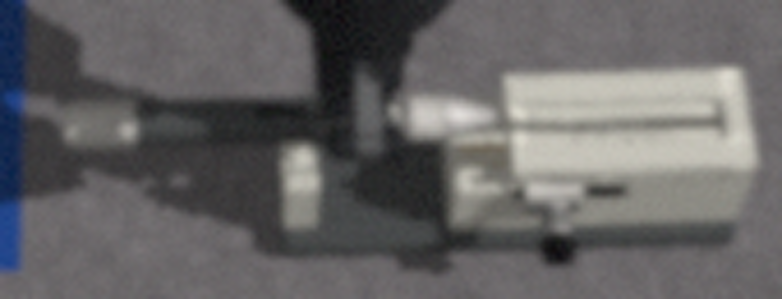

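step_arm --pt "0 0.05 0 0 0 0.0005" --pt "0.15 0 0 0 0 0" --pt "0.15 0 0 0 0 0" --pt "0 0 0 0 0 0"

```text
t: 8.35
eef_pos: [0.6172, 0.0412, 0.0526]
tool_rot: [0.503, 0.498, 0.502, -0.497]
contact_force: [0.4, 0.1, -1.4]
gripper_width: 0.19
```

Run:
```python
from h import *
o,p,r=tool(); print(p.round(4),np.round(o['contact_force'],1),o['gripper_width'],np.round(o['torque'],2)); rows([.616,.041,.041],.7,1)
t,d=snap('scene','s4'); crop(t,280,270,450,335,4.6,'s4')
```

```text
[0.6172 0.0412 0.0526] [ 0.4  0.1 -1.4] 0.18957050603915165 [ 0.02  0.05 -0.01]
dist mm [ -1.2  -0.2 -11.6] rotdeg [-0.04  0.   -0.11]
[0.291, -0.03, 0.006, -0.0, 0.0, -0.0]
```

View pics/s4.png

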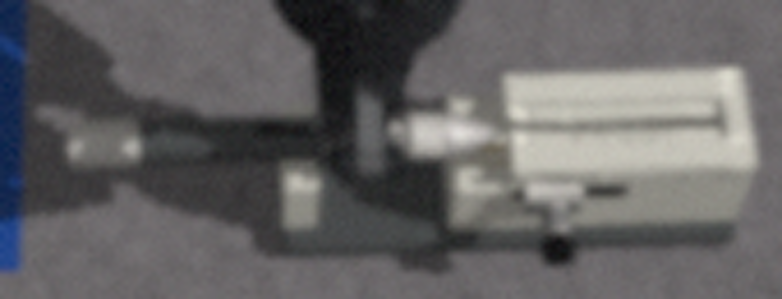

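step_arm --pt "0.05 -0.03 0 0 0 0" --pt "0.1 0 0 0 0 0" --pt "0 0 0 0 0 0"

```text
t: 8.78
eef_pos: [0.6163, 0.0412, 0.047]
tool_rot: [0.504, 0.498, 0.502, -0.496]
contact_force: [0.3, 0.5, -1.2]
gripper_width: 0.191
```

Run:
```python
from h import *
o,p,r=tool(); print(p.round(4),np.round(o['contact_force'],1),o['gripper_width'],np.round(o['torque'],2)); rows([.616,.041,.041],.7,1)
```

```text
[0.6163 0.0412 0.047 ] [ 0.3  0.5 -1.2] 0.19132752611805182 [ 0.06 -0.06  0.03]
dist mm [-0.3 -0.2 -6. ] rotdeg [-0.04  0.   -0.16]
[0.15, -0.009, 0.006, -0.0, 0.0, -0.0]
```

step_arm --pt "0.06 0 0 0 0 -0.0004" --pt "0.05 0 0 0 0 0" --pt "0 0 0 0 0 0"

```text
t: 9.15
eef_pos: [0.6163, 0.0412, 0.0427]
tool_rot: [0.503, 0.497, 0.503, -0.497]
contact_force: [0.7, -0.6, -0.6]
gripper_width: 0.194
```

Run:
```python
from h import *
o,p,r=tool(); print(p.round(4),np.round(o['contact_force'],1),o['gripper_width'],np.round(o['torque'],2)); rows([.616,.041,.041],.7,1)
```

```text
[0.6163 0.0412 0.0427] [ 0.7 -0.6 -0.6] 0.19418217229378823 [-0.01 -0.04 -0.01]
dist mm [-0.3 -0.2 -1.7] rotdeg [-0.04  0.   -0.01]
[0.041, -0.008, 0.005, -0.0, 0.0, -0.0]
```

step_arm --pt "0.02 0 0 0 0 0" --pt "0.02 0 0 0 0 0" --pt "0 0 0 0 0 0"

```text
t: 9.52
eef_pos: [0.6165, 0.0413, 0.0413]
tool_rot: [0.503, 0.497, 0.503, -0.497]
contact_force: [-0.7, 1.3, -1.0]
gripper_width: 0.191
```

Run:
```python
from h import *
o,p,r=tool(); print(p.round(4),np.round(o['contact_force'],1),o['gripper_width'],np.round(o['torque'],2)); rows([.616,.041,.041],.7,1)
```

```text
[0.6165 0.0413 0.0413] [-0.7  1.3 -1. ] 0.19117488721430248 [ 0.    0.02 -0.01]
dist mm [-0.5 -0.3 -0.3] rotdeg [-0.04 -0.   -0.03]
[0.006, -0.012, 0.006, -0.0, -0.0, -0.0]
```

Fully seated in height (within a mm). Release and rise.

step_arm --pt "0.01 0 0 0 0 0" --pt "0 0 0 0 0 0" --pt "0 0 0 0 0 0" --fingers 0

```text
t: 9.9
eef_pos: [0.6166, 0.0412, 0.041]
tool_rot: [0.503, 0.497, 0.503, -0.497]
contact_force: [0.0, 0.7, -0.3]
gripper_width: 0.501
```

step_arm --pt "-0.4 0 0 0 0 0" --pt "-0.7 0 0 0 0 0" --pt "-0.7 0 0.5 0 0 0" --pt "0 0 1 0 0 0" --pt "0 0 1 0 0 0" --pt "0 0 1 0 0 0" --pt "0 0 1 0 0 0" --pt "0 0 1 0 0 0" --fingers 1

```text
t: 10.9
eef_pos: [0.6192, -0.1802, 0.1142]
tool_rot: [0.503, 0.498, 0.502, -0.497]
contact_force: [0.0, 0.5, -0.4]
gripper_width: -0.001
```

Run:
```python
from h import *
o,p,r=tool(); print(p.round(4),np.round(o['contact_force'],1),o['gripper_width'])
t,d=snap('top','t5'); crop(t,215,160,395,240,4,'t5')
t,d=snap('scene','s5'); crop(t,280,270,450,335,4.6,'s5')
```

```text
[ 0.6192 -0.1802  0.1142] [ 0.   0.5 -0.4] -0.0010981277388139902
```

View pics/t5.png

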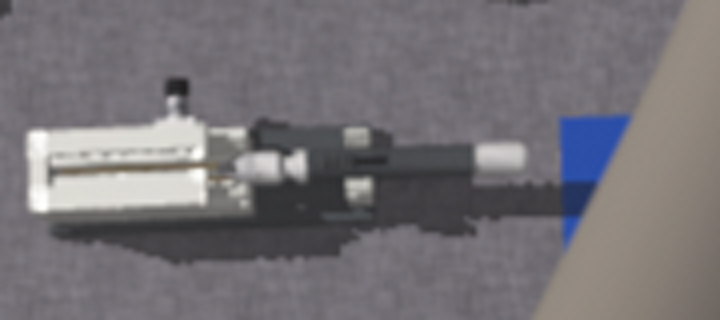

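View pics/s5.png

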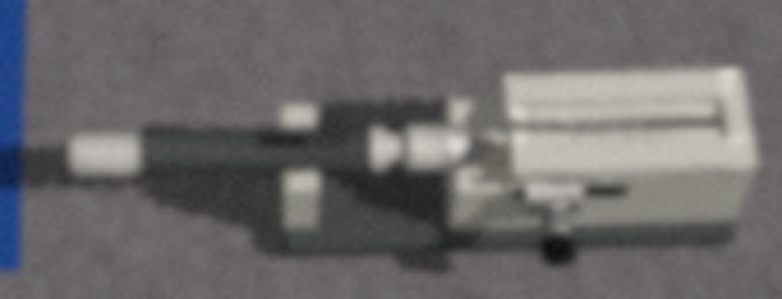

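Run:
```python
from h import *
T=lambda u,v:(215+u/4-.375,160+v/4-.375); S=lambda u,v:(280+u/4.6-.4,270+v/4.6-.4)
print(plane('top',[T(228,166),T(526,157)],.045).round(4)); print(plane('top',[T(526,157)],.05).round(4))
print(plane('scene',[S(488,144),S(67,154)],.045).round(4))
o,p,r=tool(); rows([.617,-.18,.035],.7,1)
```

```text
[[ 0.6168  0.0968  0.045 ]
 [ 0.6172 -0.0771  0.045 ]]
[[ 0.6162 -0.0769  0.05  ]]
[[ 0.6171  0.1014  0.045 ]
 [ 0.6185 -0.0779  0.045 ]]
dist mm [ -1.1   5.8 -79.8] rotdeg [-0.49  0.24 -0.13]
[1.994, -0.032, -0.153, -0.001, 0.001, -0.0]
```

step_arm --pt "0.5 0 -0.4 -0.0013 0.0007 0" --pt "0.6 -0.03 -0.4 0 0 0" --pt "0.6 0 -0.4 0 0 0" --pt "0.3 0 -0.1 0 0 0" --pt "0.1 0 0 0 0 0" --pt "0 0 0 0 0 0" --force 60

```text
t: 11.75
eef_pos: [0.6173, -0.1276, 0.0298]
tool_rot: [0.504, 0.497, 0.505, -0.494]
contact_force: [0.4, 0.1, -0.3]
gripper_width: 0.001
```

Run:
```python
from h import *
o,p,r=tool(); print(p.round(4),np.round(o['contact_force'],1)); rows([.618,-.095,.03],.7,1)
```

```text
[ 0.6173 -0.1276  0.0298] [ 0.4  0.1 -0.3]
dist mm [ 0.7 32.6  0.2] rotdeg [ 0.37 -0.21 -0.09]
[-0.003, 0.033, -0.815, 0.001, -0.001, -0.0]
```

step_arm --pt "0 0.03 -0.5 0.001 -0.0006 0" --pt "0 0 -0.4 0 0 0" --pt "0 0 -0.15 0 0 0" --pt "0 0 -0.15 0 0 0" --pt "0 0 -0.15 0 0 0" --pt "0 0 0 0 0 0"

```text
t: 12.5
eef_pos: [0.6173, -0.0721, 0.0291]
tool_rot: [0.503, 0.497, 0.504, -0.496]
contact_force: [0.4, -0.3, 0.0]
gripper_width: -0.002
```

Run:
```python
from h import *
o,p,r=tool(); print(p.round(4),np.round(o['contact_force'],1)); rows([.618,-.065,.03],.7,1)
t,d=snap('scene','s6'); crop(t,280,250,450,335,4.6,'s6')
```

```text
[ 0.6173 -0.0721  0.0291] [ 0.4 -0.3  0. ]
dist mm [0.7 7.1 0.9] rotdeg [ 0.1  -0.05 -0.03]
[-0.022, 0.02, -0.176, 0.0, -0.0, -0.0]
```

View pics/s6.png

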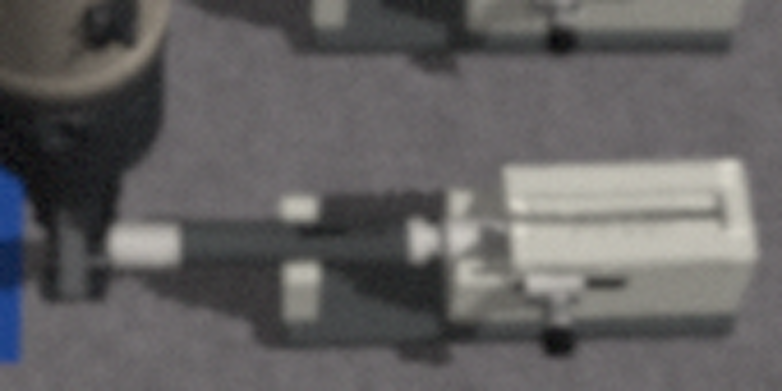

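step_arm --pt "0 0 -0.1 0 0 0" --pt "0 0 -0.1 0 0 0" --pt "0 0 0 0 0 0"

```text
t: 12.92
eef_pos: [0.6172, -0.0639, 0.0291]
tool_rot: [0.503, 0.497, 0.504, -0.496]
contact_force: [0.4, 0.2, -0.1]
gripper_width: -0.004
```

step_arm --pt "0 0 -0.1 0 0 0" --pt "0 0 -0.05 0 0 0"

```text
t: 13.18
eef_pos: [0.6171, -0.0582, 0.0291]
tool_rot: [0.503, 0.497, 0.503, -0.496]
contact_force: [-0.3, -0.1, 0.3]
gripper_width: -0.0
```

step_arm --pt "0 0 -0.1 0 0 0" --pt "0 0 -0.05 0 0 0"

```text
t: 13.42
eef_pos: [0.6174, -0.0541, 0.0294]
tool_rot: [0.504, 0.497, 0.502, -0.497]
contact_force: [1.1, -8.3, 0.2]
gripper_width: -0.001
```

step_arm --pt "0 0 -0.1 0 0 0" --pt "0 0 -0.05 0 0 0"

```text
t: 13.68
eef_pos: [0.6173, -0.0499, 0.0296]
tool_rot: [0.504, 0.497, 0.501, -0.498]
contact_force: [0.5, -8.1, 0.1]
gripper_width: 0.001
```

step_arm --pt "0 0 -0.1 0 0 0" --pt "0 0 -0.05 0 0 0"

```text
t: 13.92
eef_pos: [0.6171, -0.0436, 0.0296]
tool_rot: [0.504, 0.497, 0.502, -0.497]
contact_force: [0.5, -7.9, -0.0]
gripper_width: -0.0
```

step_arm --pt "0 0 -0.1 0 0 0" --pt "0 0 -0.05 0 0 0"

```text
t: 14.18
eef_pos: [0.617, -0.037, 0.0296]
tool_rot: [0.504, 0.497, 0.502, -0.497]
contact_force: [0.6, -6.5, 1.2]
gripper_width: -0.001
```

step_arm --pt "0 0 -0.05 0 0 0" --pt "0 0 -0.05 0 0 0"

```text
t: 14.42
eef_pos: [0.617, -0.0329, 0.0296]
tool_rot: [0.504, 0.497, 0.502, -0.497]
contact_force: [-0.5, -6.4, 0.8]
gripper_width: 0.004
```

Run:
```python
from h import *
o,p,r=tool(); print(p.round(4),np.round(o['contact_force'],1)); rows([.617,-.03,.03],.7,1)
```

```text
[ 0.617  -0.0329  0.0296] [-0.5 -6.4  0.8]
dist mm [-0.   2.9  0.4] rotdeg [-0.04  0.11 -0.1 ]
[-0.011, 0.0, -0.073, -0.0, 0.0, -0.0]
```

Riding now (about 6 N). Smaller steps towards the groove.

step_arm --pt "0 0 -0.05 0 0 0" --pt "0 0 -0.05 0 0 0" --pt "0 0 0 0 0 0"

```text
t: 14.8
eef_pos: [0.6166, -0.0259, 0.0292]
tool_rot: [0.503, 0.497, 0.504, -0.496]
contact_force: [0.5, -0.7, -0.3]
gripper_width: 0.002
```

step_arm --pt "0 0 -0.05 0 0 0" --pt "0 0 0 0 0 0"

```text
t: 15.05
eef_pos: [0.6165, -0.0235, 0.029]
tool_rot: [0.503, 0.497, 0.504, -0.496]
contact_force: [0.5, -0.6, -0.4]
gripper_width: -0.003
```

step_arm --pt "0 0 -0.04 0 0 0" --pt "0 0 0 0 0 0"

```text
t: 15.3
eef_pos: [0.6165, -0.023, 0.0291]
tool_rot: [0.503, 0.497, 0.503, -0.496]
contact_force: [-0.5, -1.2, -0.0]
gripper_width: -0.003
```

step_arm --pt "0 0 -0.03 0 0 0" --pt "0 0 0 0 0 0"

```text
t: 15.55
eef_pos: [0.6165, -0.0228, 0.0292]
tool_rot: [0.503, 0.497, 0.503, -0.497]
contact_force: [1.2, -4.5, -0.4]
gripper_width: -0.001
```

step_arm --pt "0 0 0.15 0 0 0" --pt "0 0 0.5 0 0 0" --pt "-0.3 0 0.8 0 0 0" --pt "-0.8 0 0.8 0 0 0" --pt "-0.8 0 0.8 0 0 0" --pt "-0.5 0 0.8 0 0 0" --pt "0 0 0.8 0 0 0" --pt "0 0 0.5 0 0 0"

```text
t: 16.55
eef_pos: [0.6187, -0.2308, 0.1255]
tool_rot: [0.503, 0.498, 0.502, -0.497]
contact_force: [-1.1, 0.1, -0.0]
gripper_width: -0.005
```

Run:
```python
from h import *
o,p,r=tool(); print(p.round(4),np.round(o['contact_force'],1))
t,d=snap('top','t7'); crop(t,205,165,345,290,5,'t7')
t,d=snap('scene','s7'); crop(t,325,210,455,335,4.8,'s7')
```

```text
[ 0.6187 -0.2308  0.1255] [-1.1  0.1 -0. ]
```

View pics/t7.png

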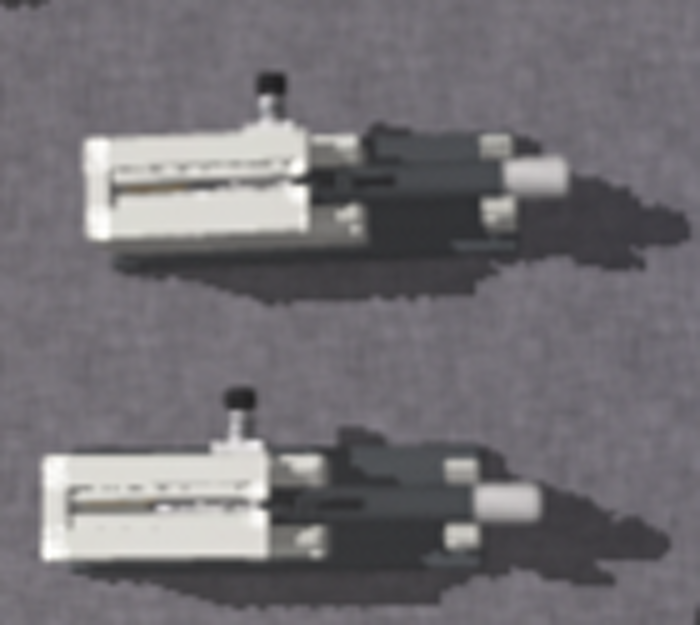

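View pics/s7.png

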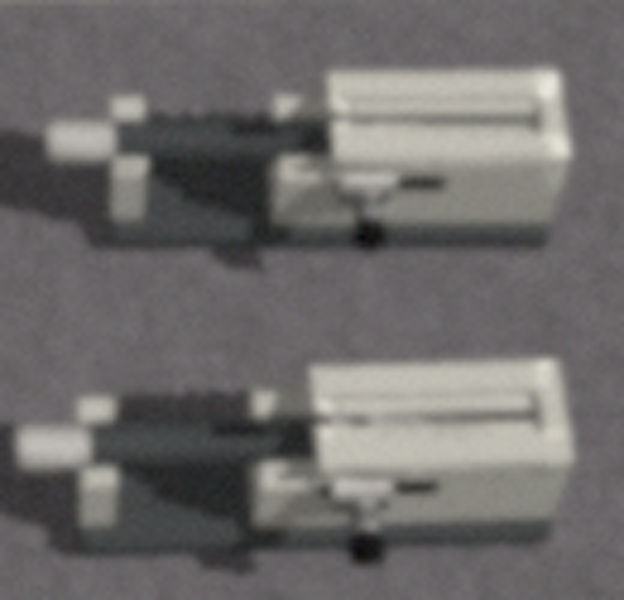

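```bash
python3 -c "
from station import bot
print(bot.hand_in())"
```

```text
the job is handed in; nothing more can be done
None
```

The loose pen is docked nose first in the dock that stood empty, and the job was handed in after about 16.7 of the 48 s. The hand-in gives no verdict, so the evidence is what I measured and saw.

- **How it was done:** I gripped the pen near its balance point and laid it on the saddle and lip with its nose short of the mouth. I then let go and pushed the tail with the shut fingers.
- **Push force:** It read about 8 N up the taper and about 6.4 N riding on the barrel, slightly over the stated 2 to 6 N. It then dropped to about 0.6 N in the groove. It rose to 4.5 N at the shoulder with almost no further movement, well below 18 N, and I stopped there and backed the arm off.
- **Last pictures:** The pen lies in line with the dock. The plunger knob is out as far as it was when the bay was empty, and as far as the docked pen's. The tail-to-knob distance matches the docked pen's to within about 2 mm, inside the 4 mm of play. In the last close-up of the docks, the docked pen looked where it was. I did not look again at the other things, but no unexpected force showed on the way.
- **Disagreement between the cameras:** The two views put the dock up to about 5 mm apart sideways, partly because I was unsure how high the roof edges are. I settled it by combining features at several heights and comparing with the tool position, and the pen went down between the cheeks with almost no side force.

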